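# Draw a crate batten tight with its cam lock

## Robot

A 6-joint arm with a two-finger parallel gripper is mounted at the origin on the work surface. World frame = base frame: x ahead of the robot, y to its left, z up, the work surface at z = 0. Lengths are in m, angles in rad, forces in N, time in s.
With the tool pointing down it reaches from about 0.35 to 0.975 m from the base axis. Payload 4.9 kg.
Tool frame: the origin (TCP) lies midway between the tips of the shut fingers; the grasp point (between the pads) lies 19 mm behind it; z points along the fingers, y is the line along which they close (so a half turn about z gives the same grasp; the last joint's range is limited). The gripper opens to 85 mm and grips with 20 to 120 N. Pads are 22 mm wide; open, the fingers measure 114 mm over their backs; the gripper's body (76 mm by 85 mm) begins 54 mm behind the grasp point. The pads swing forward as they close: fully open they stand 13 mm farther back than shut.
Start: joints at [-1.303, 0.053, 1.613, -0, 1.476, -0.119], TCP at [0.236, -0.579, 0.231] pointing down, gripper open.
Joint ranges: [-3.01, 3.01], [-1.01, 2.22], [0.06, 2.58], [-1.02, 4.17], [0.09, 2.62], [-3.14, 3.14]. Speed limits (rad/s): [2.57, 2.57, 3.14, 3.14, 3.14, 3.14].

## Interface

Orientations are given as a 3x3 rotation matrix whose columns are the frame's x, y, z axes.
In Python, from rig import manip, vision, models gives the robot as it stands. The module is installed in compiled form; this text tells all that it offers.
- The arm moves only by the tool apply_moves, never from a script. Its argument "commands" is text: rows parted by semicolons, each of 5 numbers parted by spaces: the closure in counts, from 0 (fully open) to 255 (shut), then the shift along the tool's x, y, z in cm, then the turn about the tool's z in degrees. In form: jaw dx dy dz turn; .... A call has 1 to 12 rows; each row shifts and turns the commanded pose from where the row before left it, along the tool's axes as they then stand; what a row does not reach is not made up. A row lasts 1/8 s, in which the tool goes at most 62.5 mm and 10.7 degrees, less where a joint would pass 70% of its speed; a pose out of reach is approached as far as the arm can. A call with a gripper value outside its range is refused whole. The fingers move at their own pace and stop on an object; "newtons" is the grip in N (left out, the last holds). Time passes only in rows, so rows that do not move let the fingers close. It gives the time, the measured TCP pose, the force, the opening and the grip force at its end, in the units of the state.
- manip.state(): the state, without advancing time (a new reading comes with each control period).
- vision.grab_frame(name): name is "scene" or "top"; returns (picture, depth): 480x640x3 uint8, red, green, blue; 480x640 float32, m along the optical axis (not along the pixel's ray), 0 where there is no reading.
- vision.camera_params(name): a dict with "mtx" (3x3 intrinsics, pixels), "origin" and "rotation" of the camera in the world. Camera axes: x right, y down, z forward; pixel columns grow to the right and rows downward; lengths in m; the calibration is good to about 2 mm. A picture is of the moment at which its call begins. camera_params takes no time and is no camera call.
- manip.hand_in(): hands the job in; it is judged then, once.
Trained networks look in the newest picture that a camera, given by its name, has taken for a name from the list of things; names that differ only in an ending like _2 or _b are one class to them, and where a whole thing is asked for, a point or a joint stands for the part that bears it (a point fixed in the world has none). Each returns a list of dicts, best first, with "score" (0 to 1); they miss things now and then, are a little off and sometimes report something else, mostly with a low value. They report only what shows in the picture. A call takes as long as a camera call.
- models.find_in(camera, label): "rect" ([left, top, width, height] in pixels, round what is visible of it).
- models.regions_of(camera, label): "pixels" (480x640 bool, what is visible of it) and "rect" ([left, top, width, height] in pixels, round what is visible of it).
- models.place_of(camera, label): "centre" ([column, row] in pixels: a listed point, or the origin of a listed thing).
The state is a dict: "t": time; "joint_positions": joint angles; "joint_vel": joint speeds; "joint_torque": joint torques, N m; "position": TCP position; "orientation": TCP orientation; "wrist_force": force on the tool from outside, world axes, zero at the start; "torque": the same for the moment, N m; "grip_width": finger opening in m; "finger_force": force on a finger pad.
Only numpy, scipy, OpenCV 4.12 (cv2) and the standard library are available. Lean on these libraries where they do the work, as an engineer would, in place of code of your own. Each camera call takes 0.05 s, during which the arm holds its last target. There are 200 camera calls.

## Task

On the packing bench lie two crate panels, each joined to its wooden batten by a bolt and a round steel cam lock; one joint is already tight, the other still shows a gap between panel and batten. Take the big flat-bladed screwdriver from its wooden stand, put its blade in the slot of the loose joint's cam and turn it clockwise as far as it goes so that the batten is drawn up to the panel, leaving the tight lock as it is. Then hang the screwdriver back upright in its stand.

Things in the scene. Friction and masses are not known exactly. Their poses are not given: they have to be found in the camera images.
- driver: Stubby black screwdriver, upright in the stand, 0.22 kg. Origin: middle of the blade's lower edge; z up, x along the blade's width. Heights from the origin: steel blade 36 (x) by 8 mm (y) to 32 mm; shaft 14 mm thick to 70; round hand guard 54 mm wide, 70 to 78; flat-sided handle 44 (x) by 28 mm (y), 78 to 140, gripped across the 28 mm. Blade same either way round.
- socket (a point): Centre of the socket's mouth in the top of the fixed wooden stand, a block 110 (x) by 80 (y) by 78 mm high. The socket is a through-hole 52 (x) by 26 mm (y). The screwdriver hangs in it by its hand guard, which rests on the top, blade along x (either way round), its origin 70 mm below this point.
- loose_slot (a point): Centre of the slot's floor in the cam of the loose joint; z up, x along the slot; turns with the cam. The cam is a steel disc 60 mm wide on a panel; its rim is 46 mm above the bench, the slot's floor 35 mm (slot 11 mm deep). Slot 18 mm wide, 49 mm long, closed at the ends: a blade in it turns about 0.28 rad free either way before it drives the cam.
- loose_cam (a joint): Turn of the loose joint's cam in rad, growing clockwise seen from above; 0 is fully slack, 1.05 is its stop, with the batten drawn up to the panel. It starts between 0 and 0.2, takes about 0.12 N m and stays where it is left.
- tight_slot (a point): The same point on the other, already tight joint (no gap at its batten); same sizes and axes. Each panel is plywood, 130 by 120 by 30 mm, fixed to the bench, its cam in the middle; its batten is a wooden bar 40 by 120 by 30 mm along one 120 mm edge, on the loose joint 11 to 14 mm away from it.
- tight_cam (a joint): Turn of the tight joint's cam, measured the same way; it starts at 1.03 to 1.05, its stop.

How it is judged:
By the outcome, as a careful person would: the job done as asked, in the order asked, and still so for the second after the job is handed in, with the robot touching nothing.
It also fails if it takes over 54 s, if anything falls off the work surface, if the arm or the gripper's body presses on something with over 40 N, if the wrist force passes 120 N, or if a joint passes its speed limit or range.

## Working session

There is one attempt and no reset: what is moved stays moved. The work goes in short steps, Python scripts to look and compute and a tool call to move; the robot and the scene stay as the last step left them, time stands still between calls to the robot, and variables do not carry over. Pictures are saved under pics/ and viewed, at most 10 in all, crops included, and the job is handed in when it is done.

Besides the shell and the picture viewer there is one more tool, called after "Emit:" as name(argument=value, ...) on one line, values as JSON. apply_moves: Moves the arm, as the interface text tells. Its arguments: {"type":"object","properties":{"commands":{"type":"string"},"newtons":{"type":"number"}},"required":["commands"]}

```bash
mkdir -p pics; cat > h.py <<'E'
from rig import manip, vision, models
import numpy as np, cv2
def cam(n):
    p=vision.camera_params(n); return np.array(p["mtx"]),np.array(p["origin"]),np.array(p["rotation"])
def cloud(n,d):
    K,o,R=cam(n); v,u=np.mgrid[:480,:640]
    c=np.stack([(u-K[0,2])/K[0,0]*d,(v-K[1,2])/K[1,1]*d,d],-1)
    return c@R.T+o
def ray(n,px,z):
    K,o,R=cam(n); r=R@np.linalg.inv(K)@np.array([px[0],px[1],1.]); return o+r*(z-o[2])/r[2]
E
python3 - <<'E'
from h import *
np.set_printoptions(precision=4,suppress=True)
for n in ["scene","top"]:
    im,d=vision.grab_frame(n); cv2.imwrite(f"pics/{n}0.png",im[...,::-1]); np.save(n+"0.npy",d)
    print(n,cam(n)[1],cam(n)[2].tolist(),cam(n)[0][0,0])
    for l,z in [("driver",.008),("socket",.078),("loose_slot",.035),("tight_slot",.035)]:
        for r in models.place_of(n,l)[:3]: print(l,r["score"],r["centre"],ray(n,r["centre"],z))
    for l in ["driver","loose_cam","tight_cam"]:
        for r in models.find_in(n,l)[:3]: print(l,r)
s=manip.state();print(s)
E
```

```text
scene [ 0.9426 -0.4112  0.8523] [[0.6828895608404142, 0.5630701825716532, -0.46541789522311183], [0.7303581962856641, -0.5397143613437824, 0.4186708889779946], [-0.015451628184033539, -0.6258277539850706, -0.7798082261225925]] 461.81363731672417
driver 0.59 [309.5, 249.3] [0.4687 0.0107 0.008 ]
socket 0.87 [311.3, 230.0] [0.4725 0.0142 0.078 ]
socket 0.64 [308.8, 249.9] [ 0.5082 -0.0264  0.078 ]
loose_slot 0.58 [205.2, 355.3] [ 0.5306 -0.3148  0.035 ]
tight_slot 0.91 [410.4, 184.7] [0.5104 0.3136 0.035 ]
tight_slot 0.49 [203.4, 355.1] [ 0.5279 -0.3171  0.035 ]
driver {'rect': [294.4, 204.9, 28.6, 37.0], 'score': 0.63}
loose_cam {'rect': [187.1, 339.3, 31.6, 36.9], 'score': 0.63}
tight_cam {'rect': [401.9, 177.3, 23.7, 18.3], 'score': 0.88}
top [0.4028 0.0241 1.2583] [[0.017642358079366025, -0.9959482320816091, 0.08818087216010466], [-0.9998187269828986, -0.018204699350124146, -0.005576925305891163], [0.007159635164959926, -0.08806649723412917, -0.996088867365365]] 564.7358017029302
driver 0.97 [320.4, 266.7] [0.4688 0.0085 0.008 ]
socket 0.79 [321.4, 261.7] [0.4756 0.0075 0.078 ]
loose_slot 0.74 [472.0, 237.3] [ 0.5376 -0.3208  0.035 ]
driver {'rect': [311.0, 248.3, 22.4, 26.4], 'score': 0.6}
loose_cam {'rect': [457.5, 228.3, 29.5, 25.0], 'score': 0.86}
tight_cam {'rect': [164.0, 229.2, 25.7, 27.9], 'score': 0.56}
{'t': 0.8, 'joint_positions': array([-1.303 ,  0.0527,  1.6129, -0.    ,  1.476 , -0.119 ]), 'joint_vel': array([ 0.0002, -0.0014,  0.0003, -0.0002, -0.001 ,  0.    ]), 'joint_torque': array([ -0.0006, -39.3645, -37.0443,  -0.0003,   0.0002,   0.    ]), 'position': array([ 0.2358, -0.5788,  0.2313]), 'orientation': array([[ 0.9261,  0.3772, -0.    ],
       [ 0.3772, -0.9261, -0.0001],
       [-0.    ,  0.0001, -1.    ]]), 'wrist_force': array([ 0.273 , -0.2397,  0.1074]), 'torque': array([ 0.0115, -0.009 , -0.0074]), 'finger_force': 0.0, 'grip_width': 0.08530280445132826}
```

View pics/top0.png

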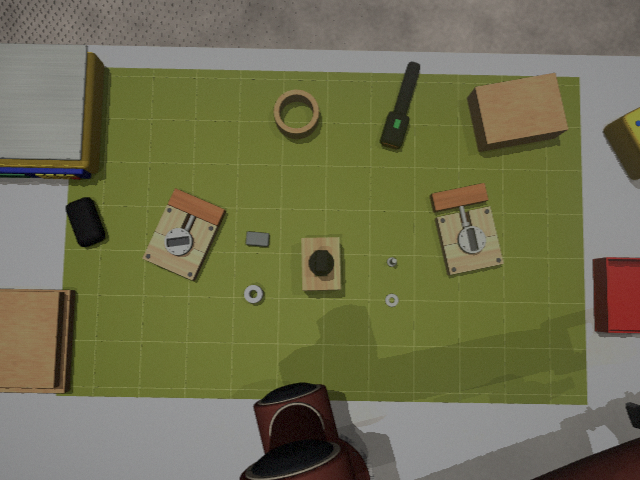

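View pics/scene0.png

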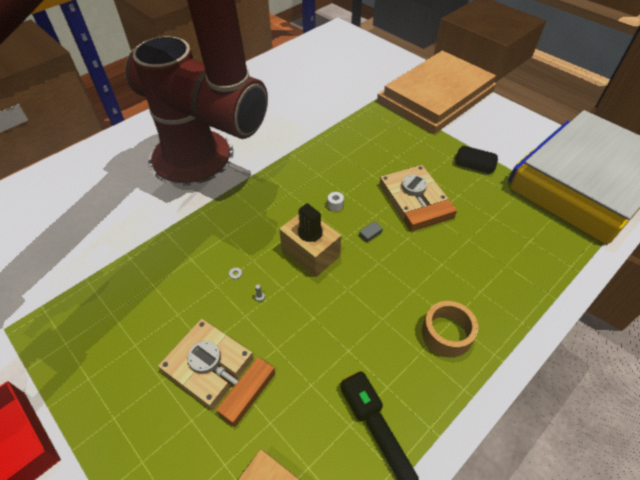

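```bash
python3 - <<'E'
from h import *
np.set_printoptions(precision=4,suppress=True)
im=cv2.imread("pics/top0.png"); d=np.load("top0.npy"); P=cloud("top",d)
crops=[im[185:285,140:235],im[230:296,295:349],im[180:280,425:510]]
rs=[cv2.resize(c,None,fx=f,fy=f,interpolation=cv2.INTER_CUBIC) for c,f in zip(crops,(3,3.5,3))]
W=max(r.shape[0] for r in rs); cv2.imwrite("pics/m.png",np.hstack([cv2.copyMakeBorder(r,0,W-r.shape[0],0,5,0) for r in rs])) 
for n in ["top","scene"]:
    P=cloud(n,np.load(n+"0.npy")); 
    near=(np.hypot(P[...,0]-.473,P[...,1]-.011)<.09)
    for nm,lo,hi in [("stand",.070,.0835),("guard",.084,.094),("handle",.138,.16)]:
        m=near&(P[...,2]>lo)&(P[...,2]<hi); q=P[m]
        if len(q)<5: print(n,nm,len(q));continue
        r=cv2.minAreaRect((q[:,:2]*1000).astype(np.float32)); print(n,nm,len(q),q[:,2].mean(),r, q.mean(0))
# cams: top surface at z .046
g=cv2.cvtColor(im,cv2.COLOR_BGR2GRAY)
P=cloud("top",np.load("top0.npy"))
for c in ((179,241),(472,239)):
    sub=np.zeros_like(g,bool); sub[c[1]-14:c[1]+15,c[0]-14:c[0]+15]=1
    print(g[c[1]-16:c[1]+17:1,c[0]-17:c[0]+18:1])
E
```

```text
top stand 1467 0.07820816542628363 ((472.7113952636719, 9.97406005859375), (110.36508178710938, 80.01023864746094), 2.563342332839966) [0.4718 0.0102 0.0782]
top guard 180 0.08670623949514157 ((472.3658752441406, 9.596874237060547), (67.7093734741211, 64.41272735595703), 17.040292739868164) [0.4697 0.0097 0.0867]
top handle 319 0.1472079499398155 ((473.2115783691406, 9.194778442382812), (43.56726837158203, 27.789146423339844), 0.9319482445716858) [0.4733 0.0092 0.1472]
scene stand 1023 0.07744982575498073 ((473.1275634765625, 8.49045181274414), (112.2299575805664, 82.93017578125), 1.928564429283142) [ 0.4854 -0.001   0.0774]
scene guard 145 0.08673315258512175 ((482.6570739746094, 0.8886451721191406), (51.52825164794922, 33.40972137451172), 47.164222717285156) [ 0.4815 -0.0037  0.0867]
scene handle 258 0.1461736801106124 ((475.2554626464844, 6.680210113525391), (28.87847900390625, 43.45856857299805), 88.56098175048828) [0.4773 0.0049 0.1462]
[[143 143 144 ... 140 139 143]
 [143 143 138 ... 138 138 143]
 [143 143 139 ... 140 140 145]
 ...
 [135 134 134 ... 140 145 145]
 [137 138 136 ... 143 144 144]
 [136 135 139 ... 143 144 145]]
[[137 136 138 ... 131 136 138]
 [137 138 139 ... 135 136 136]
 [137 138 140 ... 131 131 136]
 ...
 [140 140 143 ... 132 130 131]
 [141 144 144 ... 133 132 131]
 [144 144 143 ... 135 132 133]]
```

View pics/m.png

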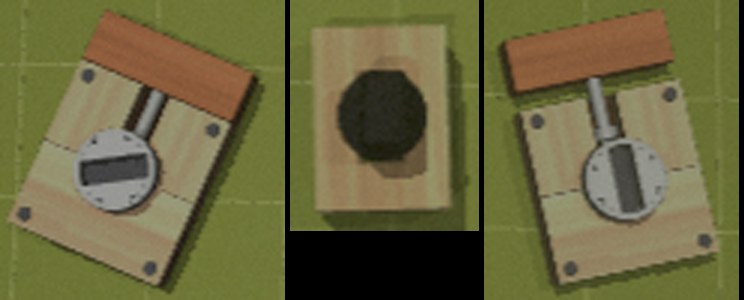

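Emit:
apply_moves(commands="0 4 -4.1 0 0;0 4 -4.1 0 0;0 4 -4.1 0 0;0 4 -4.1 0 0;0 4 -4.1 0 0;0 4 -4.1 0 0;0 4 -4.1 0 0;0 4 -4.1 0 0;0 4 -4.1 0 0;0 4 -4.1 0 0;0 4 -4.1 0 0;0 0 0 0 10.5", newtons=80)

```text
t: 2.3
position: [0.4737, 0.0083, 0.2314]
orientation: [[0.979, 0.203, 0.0], [0.203, -0.979, 0.001], [0.0, -0.001, -1.0]]
wrist_force: [-0.4, -0.8, 0.2]
grip_width: 0.0853
finger_force: 0.0
```

```bash
python3 - <<'E'
from h import *
np.set_printoptions(precision=4,suppress=True)
for n,c in [("top",(472,239)),("scene",(204,356)),("top",(179,241)),("scene",(412,186))]:
    im=cv2.imread(f"pics/{n}0.png"); g=cv2.cvtColor(im,cv2.COLOR_BGR2GRAY).astype(float)
    v,u=np.mgrid[:480,:640]; r=np.hypot(u-c[0],v-c[1])
    hsv=cv2.cvtColor(im,cv2.COLOR_BGR2HSV)
    near=r<17
    m=(near&(g<95)&(hsv[...,1]<90)).astype(np.uint8)
    k,lab,st,ce=cv2.connectedComponentsWithStats(m)
    i=1+np.argmin([np.hypot(*(ce[j]-c))-0.1*st[j,4] for j in range(1,k)])
    px=np.argwhere(lab==i)[:,::-1]
    q=np.array([ray(n,p,.046)[:2] for p in px])*1000
    R=cv2.minAreaRect(q.astype(np.float32))
    C=np.cov(q.T); w,V=np.linalg.eigh(C); a=V[:,1]
    print(n,len(px),"mean",q.mean(0),"yaw",np.degrees(np.arctan2(a[1],a[0])),np.sqrt(12*w),R)
    P=cloud(n,np.load(n+"0.npy")); b=ray(n,c,.046)
    mm=(np.hypot(P[...,0]-b[0],P[...,1]-b[1])<.045)&(P[...,2]>.041)&(P[...,2]<.055)
    if mm.sum()>20: print("disc",mm.sum(),cv2.minEnclosingCircle((P[mm][:,:2]*1000).astype(np.float32)),P[mm][:,2].mean())
s=manip.state();print(s["t"],s["position"],s["orientation"],s["joint_positions"])
E
```

```text
top 174 mean [ 532.7643 -318.1237] yaw -168.05517169862583 [16.5836 49.0197] ((532.7973022460938, -318.1618347167969), (49.18524169921875, 16.543548583984375), 12.20470905303955)
disc 415 ((532.4960327148438, -317.0935363769531), 30.48422622680664) 0.04595224842355285
scene 168 mean [ 534.6754 -317.7935] yaw -168.5226566554928 [14.7179 42.6072] ((533.1409301757812, -318.13226318359375), (45.37211990356445, 14.66784954071045), 11.46688461303711)
disc 568 ((533.123046875, -318.707275390625), 30.393024444580078) 0.0458509384403381
top 177 mean [516.8151 317.5251] yaw 100.4522708784621 [17.3031 47.7924] ((516.8146362304688, 317.60516357421875), (17.186767578125, 47.31219482421875), 9.250391960144043)
disc 424 ((516.832763671875, 317.9886169433594), 30.38920021057129) 0.046053210899148406
scene 69 mean [517.6048 316.7994] yaw 99.1558669598937 [13.3565 44.7121] ((517.3804931640625, 317.0477294921875), (13.221074104309082, 43.49795913696289), 6.488710880279541)
disc 270 ((518.006103515625, 316.71966552734375), 31.435762405395508) 0.04515145318597507
2.3 [0.4737 0.0083 0.2314] [[ 0.9791  0.2034  0.0002]
 [ 0.2034 -0.9791  0.0007]
 [ 0.0003 -0.0006 -1.    ]] [-0.1402 -0.3229  1.9526  0.0007  1.5118  1.2258]
```

Emit:
apply_moves(commands="0 0 0 3.5 10.5;0 0 0 4 0;0 0 0 4 0;0 0 0 1.9 0;0 0 0 0 0;255 0 0 0 0;255 0 0 0 0;255 0 0 0 0;255 0 0 0 0;255 0 0 0 0;255 0 0 0 0", newtons=80)

```text
t: 3.68
position: [0.474, 0.0049, 0.0986]
orientation: [[1.0, 0.02, 0.002], [0.02, -1.0, 0.0], [0.002, -0.0, -1.0]]
wrist_force: [-0.5, 0.6, 5.4]
grip_width: 0.0273
finger_force: 79.5
```

Emit:
apply_moves(commands="255 0 0 -1 0;255 0 0 -2 0;255 0 0 -4 0;255 0 0 -4 0;255 0 0 0 0;255 0 0 0 0")

```text
t: 4.42
position: [0.4721, 0.0049, 0.2056]
orientation: [[1.0, 0.02, -0.003], [0.02, -1.0, 0.0], [-0.003, -0.0, -1.0]]
wrist_force: [-0.5, 0.4, -3.7]
grip_width: 0.0273
finger_force: 78.9
```

```bash
python3 - <<'E'
from h import *
np.set_printoptions(precision=4,suppress=True)
s=manip.state();print(s["t"],s["position"],s["orientation"],s["joint_positions"],s["wrist_force"],s["torque"])
for n in ["scene","top"]:
    im,d=vision.grab_frame(n); P=cloud(n,d); np.save(n+"1.npy",d)
    cv2.imwrite(f"pics/{n}1.png",im[...,::-1])
    for lo in np.arange(.08,.26,.01):
        m=(np.hypot(P[...,0]-.474,P[...,1]-.006)<.045)&(P[...,2]>lo)&(P[...,2]<lo+.01)
        q=P[m]
        if len(q)>4: print(n,round(lo,3),len(q),q.mean(0),q.min(0),q.max(0))
im=cv2.imread("pics/scene1.png")[140:290,230:400]; cv2.imwrite("pics/c1.png",cv2.resize(im,None,fx=4,fy=4)[:600,:])
E
```

```text
4.425 [0.4721 0.0049 0.2056] [[ 0.9998  0.0202 -0.0028]
 [ 0.0202 -0.9998  0.0002]
 [-0.0028 -0.0003 -1.    ]] [-0.1473 -0.3084  1.9844 -0.0002  1.4684  1.4033] [-0.5382  0.3898 -3.6514] [ 0.0319  0.0584 -0.04  ]
scene 0.08 50 [0.4759 0.0003 0.0806] [ 0.4303 -0.0314  0.08  ] [0.5153 0.041  0.0827]
scene 0.11 21 [0.4762 0.0013 0.1167] [ 0.4566 -0.0006  0.1135] [0.4902 0.0071 0.12  ]
scene 0.12 49 [0.4747 0.0009 0.1254] [ 0.4526 -0.0012  0.1201] [0.4912 0.0065 0.13  ]
scene 0.13 41 [0.4749 0.001  0.135 ] [ 0.4539 -0.001   0.1306] [0.4908 0.0074 0.1389]
scene 0.14 60 [0.4768 0.002  0.1452] [ 0.4544 -0.0035  0.1401] [0.4909 0.0092 0.1498]
scene 0.15 25 [0.4761 0.0004 0.155 ] [ 0.4692 -0.0037  0.15  ] [0.4798 0.0065 0.1598]
scene 0.16 7 [ 0.4759 -0.0004  0.1622] [ 0.4722 -0.004   0.1607] [0.4792 0.0032 0.1633]
scene 0.18 32 [ 0.489  -0.0076  0.1877] [ 0.4628 -0.0235  0.1843] [0.4992 0.02   0.1896]
scene 0.19 178 [ 0.4818 -0.0071  0.1929] [ 0.4538 -0.023   0.19  ] [0.4995 0.026  0.2   ]
scene 0.2 58 [ 0.4903 -0.0027  0.2047] [ 0.4754 -0.0163  0.2001] [0.4958 0.0154 0.2099]
scene 0.21 83 [ 0.4871 -0.0065  0.2153] [ 0.4671 -0.0232  0.21  ] [0.4954 0.0153 0.22  ]
scene 0.22 88 [ 0.4855 -0.0086  0.2251] [ 0.4657 -0.0242  0.2201] [0.4961 0.0158 0.2298]
scene 0.23 87 [ 0.4869 -0.007   0.2349] [ 0.4705 -0.0238  0.2301] [0.4962 0.0305 0.2399]
scene 0.24 82 [ 0.489  -0.0027  0.2451] [ 0.4648 -0.0233  0.2401] [0.4957 0.0273 0.2499]
scene 0.25 282 [0.4805 0.0043 0.2548] [ 0.4598 -0.0364  0.25  ] [0.4955 0.0501 0.26  ]
top 0.08 47 [0.4388 0.0072 0.0816] [ 0.4308 -0.0235  0.08  ] [0.4533 0.0455 0.0848]
```

View pics/c1.png

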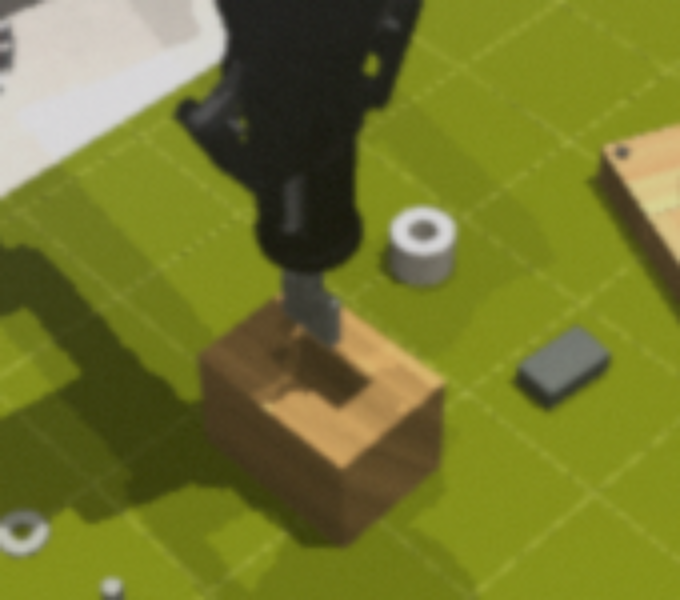

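Emit:
apply_moves(commands="255 0.9 5.4 0 0;255 0.9 5.4 0 0;255 0.9 5.4 0 0;255 0.9 5.4 0 0;255 0.9 5.4 0 0;255 0.9 5.4 0 0;255 0 0 0 -10.5;255 0 0 3 0;255 0 0 3 0;255 0 0 0 0;255 0 0 0 0")

```text
t: 5.9
position: [0.5337, -0.318, 0.1473]
orientation: [[0.979, 0.202, -0.0], [0.202, -0.979, 0.0], [-0.0, -0.0, -1.0]]
wrist_force: [0.2, -0.1, -2.1]
grip_width: 0.0271
finger_force: 80.3
```

```bash
python3 - <<'E'
from h import *
np.set_printoptions(precision=4,suppress=True)
s=manip.state();print(s["t"],s["position"],s["orientation"],s["joint_positions"],s["wrist_force"],s["torque"])
p=s["position"]
for n in ["scene"]:
    im,d=vision.grab_frame(n); P=cloud(n,d)
    cv2.imwrite(f"pics/{n}2.png",im[...,::-1])
    for lo in np.arange(.05,.11,.01):
        m=(np.hypot(P[...,0]-p[0],P[...,1]-p[1])<.04)&(P[...,2]>lo)&(P[...,2]<lo+.01)
        q=P[m]
        if len(q)>4: print(n,round(lo,3),len(q),q.mean(0),q.min(0),q.max(0))
im=cv2.imread("pics/scene2.png")[270:420,120:290]; cv2.imwrite("pics/c2.png",cv2.resize(im,None,fx=4,fy=4)[:600,:])
E
```

```text
5.9 [ 0.5337 -0.318   0.1473] [[ 0.9793  0.2022 -0.0003]
 [ 0.2022 -0.9793  0.0002]
 [-0.0003 -0.0003 -1.    ]] [-0.657   0.1083  1.6976 -0.      1.3362  0.7102] [ 0.2063 -0.1459 -2.0568] [-0.0685 -0.0272  0.0386]
scene 0.05 12 [ 0.5416 -0.3194  0.0563] [ 0.521  -0.3395  0.0502] [ 0.5525 -0.2944  0.0599]
scene 0.06 30 [ 0.5427 -0.319   0.065 ] [ 0.5241 -0.3244  0.0601] [ 0.5525 -0.3111  0.0697]
scene 0.07 20 [ 0.5453 -0.3186  0.0745] [ 0.5294 -0.3231  0.0705] [ 0.5525 -0.3118  0.0794]
scene 0.08 51 [ 0.5463 -0.3168  0.0867] [ 0.5379 -0.3234  0.0801] [ 0.5523 -0.3108  0.09  ]
```

View pics/c2.png

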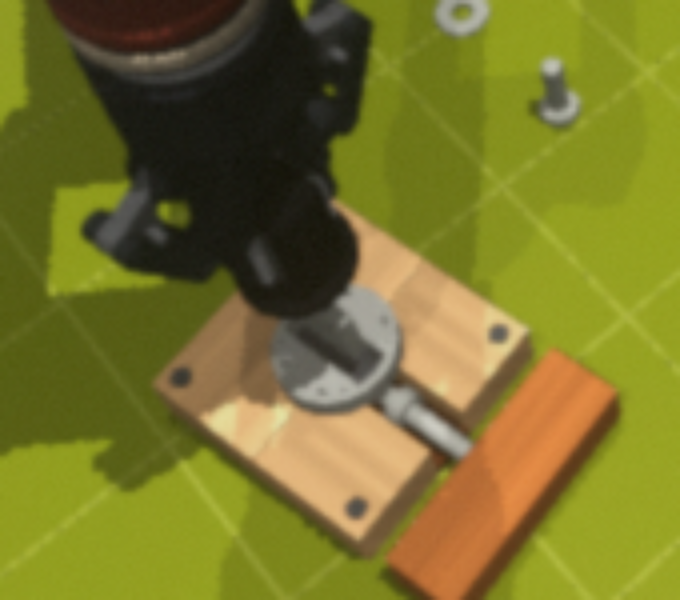

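Emit:
apply_moves(commands="255 0 0 0.9 0;255 0 0 0.5 0;255 0 0 0.4 0;255 0 0 0 0;255 0 0 0 0")

```text
t: 6.58
position: [0.5338, -0.3181, 0.1294]
orientation: [[0.979, 0.202, 0.0], [0.202, -0.979, -0.0], [0.0, 0.0, -1.0]]
wrist_force: [-1.2, -0.0, -3.4]
grip_width: 0.027
finger_force: 80.4
```

Emit:
apply_moves(commands="255 0 0 0 5;255 0 0 0 5;255 0 0 0 5;255 0 0 0 5;255 0 0 0 5;255 0 0 0 5;255 0 0 0 5;255 0 0 0 5;255 0 0 0 5;255 0 0 0 5;255 0 0 0 0")

```text
t: 7.95
position: [0.5341, -0.3178, 0.1297]
orientation: [[0.785, -0.619, 0.001], [-0.619, -0.785, 0.0], [0.001, -0.001, -1.0]]
wrist_force: [0.6, 1.1, -2.8]
grip_width: 0.0271
finger_force: 80.5
```

```bash
cat > st.py <<'E'
from h import *
np.set_printoptions(precision=4,suppress=True)
s=manip.state();o=s["orientation"];print(s["t"],s["position"],np.degrees(np.arctan2(o[1,0],o[0,0])),s["joint_positions"],s["wrist_force"],s["torque"],o[:,2])
E
python3 st.py
```

```text
7.95 [ 0.5341 -0.3178  0.1297] -38.27281649102244 [-0.6568  0.1251  1.7103  0.0008  1.3055  1.5817] [ 0.6432  1.1431 -2.8001] [ 0.2342 -0.2287  0.0667] [ 0.001   0.0002 -1.    ]
```

Emit:
apply_moves(commands="255 0 0 0 4;255 0 0 0 4;255 0 0 0 4;255 0 0 0 2;255 0 0 0 0")

```text
t: 8.57
position: [0.5341, -0.3179, 0.1296]
orientation: [[0.612, -0.791, 0.001], [-0.791, -0.612, 0.0], [0.001, -0.001, -1.0]]
wrist_force: [1.4, 0.9, -1.7]
grip_width: 0.0273
finger_force: 80.5
```

```bash
python3 st.py
```

```text
8.575 [ 0.5341 -0.3179  0.1296] -52.27413407131938 [-0.6569  0.1252  1.7103  0.0007  1.3053  1.8261] [ 1.353   0.9477 -1.7472] [ 0.3137 -0.4203  0.1026] [ 0.001  0.    -1.   ]
```

Emit:
apply_moves(commands="255 0 0 0 2;255 0 0 0 2;255 0 0 0 0")

```text
t: 8.95
position: [0.534, -0.318, 0.1296]
orientation: [[0.554, -0.832, 0.001], [-0.832, -0.554, -0.0], [0.001, -0.001, -1.0]]
wrist_force: [2.0, 1.8, -1.7]
grip_width: 0.027
finger_force: 80.7
```

```bash
python3 st.py
```

```text
8.95 [ 0.534  -0.318   0.1296] -56.355139354044155 [-0.657   0.1252  1.7103  0.0005  1.3053  1.8973] [ 2.025   1.7628 -1.6642] [ 0.3563 -0.5948  0.1314] [ 0.0009 -0.0001 -1.    ]
```

Emit:
apply_moves(commands="255 0 0 0 2;255 0 0 0 1;255 0 0 0 0")

```text
t: 9.32
position: [0.534, -0.318, 0.1296]
orientation: [[0.51, -0.86, 0.001], [-0.86, -0.51, -0.0], [0.001, -0.001, -1.0]]
wrist_force: [3.4, 1.3, -0.6]
grip_width: 0.0272
finger_force: 80.7
```

```bash
python3 st.py
```

```text
9.325 [ 0.534  -0.318   0.1296] -59.35173596275217 [-0.657   0.1252  1.7104  0.0004  1.3053  1.9496] [ 3.3889  1.2538 -0.6196] [ 0.4983 -0.7436  0.1052] [ 0.0008 -0.0001 -1.    ]
```

Emit:
apply_moves(commands="255 0 0 0 2;255 0 0 0 2;255 0 0 0 0")

```text
t: 9.7
position: [0.5339, -0.318, 0.1295]
orientation: [[0.448, -0.894, 0.001], [-0.894, -0.448, -0.0], [0.0, -0.0, -1.0]]
wrist_force: [4.4, 2.5, 0.5]
grip_width: 0.0272
finger_force: 80.8
```

```bash
python3 st.py
```

```text
9.7 [ 0.5339 -0.318   0.1295] -63.36403075181671 [-0.657   0.1253  1.7104  0.0002  1.3053  2.0197] [4.421  2.5295 0.5139] [ 0.4333 -0.9611  0.0196] [ 0.0006 -0.0002 -1.    ]
```

```bash
cat > look.py <<'E'
from h import *
import sys
k=sys.argv[1]
im,d=vision.grab_frame("scene"); im2,d2=vision.grab_frame("top")
a=cv2.resize(im[270:420,120:290,::-1],None,fx=3,fy=3,interpolation=2); b=cv2.resize(im2[170:290,410:520,::-1],None,fx=3,fy=3,interpolation=2)
b=cv2.copyMakeBorder(b,0,a.shape[0]-b.shape[0],0,0,0)
cv2.imwrite(f"pics/{k}.png",cv2.cvtColor(np.hstack([a,b]),cv2.COLOR_RGB2RGBA)[...,:3])
E
python3 look.py l3
```

```text
(no output)
```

View pics/l3.png

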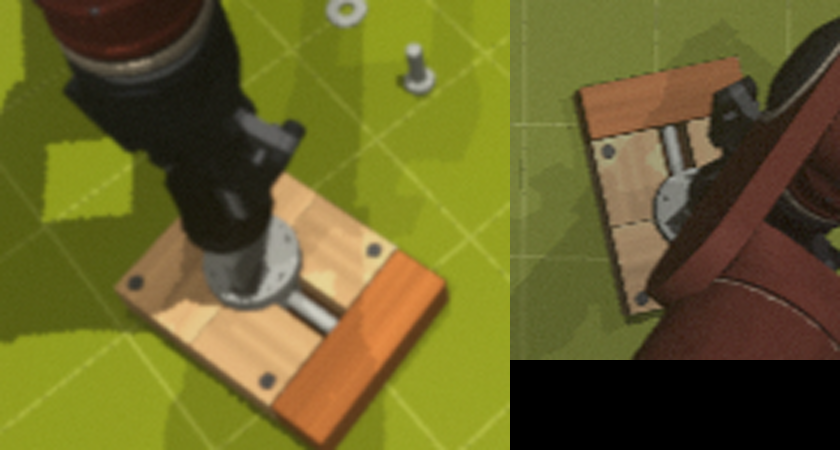

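Emit:
apply_moves(commands="255 0 0 0 2;255 0 0 0 1;255 0 0 0 0")

```text
t: 10.18
position: [0.5339, -0.3181, 0.1295]
orientation: [[0.401, -0.916, 0.001], [-0.916, -0.401, -0.0], [0.001, -0.0, -1.0]]
wrist_force: [4.1, 1.7, -0.5]
grip_width: 0.0272
finger_force: 80.9
```

```bash
python3 st.py
```

```text
10.175 [ 0.5339 -0.3181  0.1295] -66.33670693113673 [-0.657   0.1253  1.7104  0.0002  1.3053  2.0716] [ 4.0875  1.7128 -0.477 ] [ 0.4002 -1.1282  0.2544] [ 0.0006 -0.0003 -1.    ]
```

Emit:
apply_moves(commands="255 0 0 0 2;255 0 0 0 0;255 0 0 0 0")

```text
t: 10.55
position: [0.534, -0.3181, 0.1295]
orientation: [[0.37, -0.929, 0.001], [-0.929, -0.37, -0.0], [0.001, -0.001, -1.0]]
wrist_force: [4.5, 1.9, 1.2]
grip_width: 0.0273
finger_force: 81.0
```

```bash
python3 st.py
```

```text
10.55 [ 0.534  -0.3181  0.1295] -68.30780052080054 [-0.6569  0.1252  1.7104  0.0001  1.3051  2.106 ] [4.5145 1.8995 1.1867] [ 0.416 -1.219  0.549] [ 0.0007 -0.0004 -1.    ]
```

Emit:
apply_moves(commands="255 0 0 0 -8;255 0 0 0 -8;255 0 0 0 0;255 0 0 -1 0;255 0 0 -2 0;255 0 0 -5 0;255 0 0 0 -10;255 0 0 0 -10;255 0 0 0 -10;255 0 0 0 -10;255 0 0 0 -10;255 0 0 0 -3")

```text
t: 12.05
position: [0.534, -0.3184, 0.2115]
orientation: [[1.0, 0.013, 0.001], [0.013, -1.0, -0.002], [0.001, 0.002, -1.0]]
wrist_force: [-1.2, 0.4, -2.8]
grip_width: 0.0271
finger_force: 80.6
```

```bash
python3 st.py
```

```text
12.05 [ 0.534  -0.3184  0.2115] 0.7412142563956349 [-0.6571  0.0562  1.6425 -0.0005  1.4407  0.9008] [-1.1833  0.3745 -2.7661] [ 0.0058  0.0157 -0.03  ] [ 0.0014 -0.0017 -1.    ]
```

Emit:
apply_moves(commands="255 -0.9 -5.45 0 0;255 -0.9 -5.45 0 0;255 -0.9 -5.45 0 0;255 -0.9 -5.45 0 0;255 -0.9 -5.45 0 0;255 -0.9 -5.45 0 0;255 0 0 0 0;255 0 0 0 0")

```text
t: 13.05
position: [0.4764, 0.0081, 0.2108]
orientation: [[1.0, 0.012, 0.002], [0.012, -1.0, -0.001], [0.002, 0.001, -1.0]]
wrist_force: [-0.3, 0.4, -2.0]
grip_width: 0.0271
finger_force: 81.2
```

```bash
python3 st.py; python3 - <<'E'
from h import *
np.set_printoptions(precision=4,suppress=True)
s=manip.state();p=s["position"]
im,d=vision.grab_frame("scene"); im2,d2=vision.grab_frame("top")
P=cloud("scene",d)
for lo in np.arange(.10,.2,.01):
    m=(np.hypot(P[...,0]-p[0],P[...,1]-p[1])<.045)&(P[...,2]>lo)&(P[...,2]<lo+.01)
    q=P[m]
    if len(q)>4: print(round(lo,3),len(q),q.mean(0),q.min(0),q.max(0))
m=(np.hypot(P[...,0]-p[0],P[...,1]-p[1])<.03)&(P[...,2]>.115)&(P[...,2]<.148); q=P[m]
f=np.polyfit(q[:,0],q[:,1],1); print("blade face yaw",np.degrees(np.arctan(f[0])),"y at p.x",np.polyval(f,p[0]))
z=q[:,2]; print("zmin",z.min(), np.percentile(z,3))
c=[(im2[170:290,410:520],3),(im[270:420,120:290],2.5),(im[170:290,250:360],3)]
r=[cv2.resize(np.ascontiguousarray(a[...,::-1]),None,fx=f,fy=f,interpolation=2) for a,f in c]
H=max(x.shape[0] for x in r)
o=np.hstack([cv2.copyMakeBorder(x,0,H-x.shape[0],0,0,0) for x in r]); cv2.imwrite("pics/l4.png",cv2.resize(o,None,fx=.72,fy=.72,interpolation=cv2.INTER_AREA)); print(o.shape)
E
```

```text
13.05 [0.4764 0.0081 0.2108] 0.6675365810098636 [-0.1389 -0.3041  1.9723 -0.0008  1.4711  1.4203] [-0.2698  0.4028 -1.9558] [0.0373 0.0047 0.0076] [ 0.0021 -0.0011 -1.    ]
0.12 43 [0.4801 0.0042 0.1256] [0.4579 0.0018 0.1205] [0.4952 0.0106 0.1299]
0.13 47 [0.481  0.0041 0.1352] [0.4608 0.0018 0.1302] [0.4954 0.0112 0.1397]
0.14 45 [0.4808 0.0045 0.1447] [0.4607 0.0013 0.1402] [0.4955 0.0116 0.15  ]
0.15 50 [0.4807 0.0051 0.1533] [ 0.4599 -0.0012  0.15  ] [0.4952 0.0126 0.1591]
0.16 20 [0.481  0.0039 0.164 ] [ 0.4754 -0.0005  0.1608] [0.4849 0.0108 0.1696]
0.19 195 [ 0.4862 -0.0052  0.1969] [ 0.4551 -0.0201  0.1902] [0.5043 0.0283 0.1999]
blade face yaw 5.538822599393129 y at p.x 0.0038430326818807772
zmin 0.11844757949409468 0.12110697360201644
(375, 1085, 3)
```

View pics/l4.png

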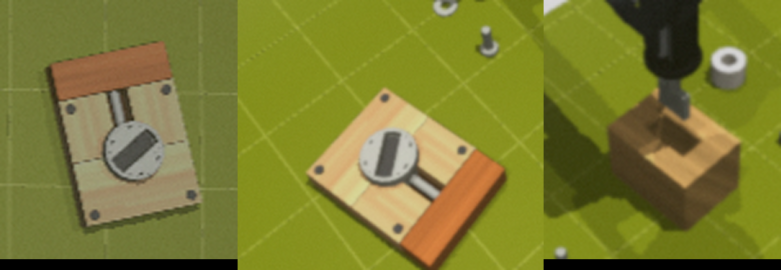

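Emit:
apply_moves(commands="255 -0.35 -0.1 0 0;255 0 0 3 0;255 0 0 2 0;255 0 0 2 0;255 0 0 2 0;255 0 0 1 0;255 0 0 0.5 0;255 0 0 0.4 0;255 0 0 0 0;255 0 0 0 0")

```text
t: 14.4
position: [0.4728, 0.0093, 0.1009]
orientation: [[1.0, 0.012, 0.001], [0.012, -1.0, -0.0], [0.001, 0.0, -1.0]]
wrist_force: [-0.1, -0.2, -1.9]
grip_width: 0.0272
finger_force: 81.2
```

```bash
python3 st.py
```

```text
14.4 [0.4728 0.0093 0.1009] 0.6656660169381232 [-0.1379 -0.2027  2.08    0.      1.2633  1.4213] [-0.1035 -0.2179 -1.8535] [-0.0199 -0.0245 -0.0412] [ 0.0011 -0.0001 -1.    ]
```

Emit:
apply_moves(commands="255 0 0 0.15 0;255 0 0 0.1 0;255 0 0 0 0;255 0 0 0 0")

```text
t: 14.9
position: [0.4726, 0.0093, 0.0986]
orientation: [[1.0, 0.012, 0.0], [0.012, -1.0, -0.0], [0.0, 0.0, -1.0]]
wrist_force: [-5.1, 0.2, 5.6]
grip_width: 0.0272
finger_force: 82.0
```

Guard rests on the stand (upward force appeared). Release and withdraw.

Emit:
apply_moves(commands="180 0 0 0 0;100 0 0 0 0;0 0 0 0 0;0 0 0 0 0;0 0 0 0 0;0 0 0 0 0;0 0 0 -2 0;0 0 0 -4 0;0 0 0 -5 0;0 0 0 -5 0;0 0 0 0 0")

```text
t: 16.27
position: [0.4749, 0.009, 0.2636]
orientation: [[1.0, 0.012, 0.01], [0.012, -1.0, -0.001], [0.01, 0.002, -1.0]]
wrist_force: [-0.3, -0.3, 0.7]
grip_width: 0.0856
finger_force: 0.0
```

Emit:
apply_moves(commands="0 -2 4 0 0;0 -2 4 0 0;0 -2 4 0 0;0 0 4 0 0;0 0 4 0 0;0 0 0 0 0;0 0 0 0 0")

```text
t: 17.15
position: [0.4144, -0.1908, 0.2568]
orientation: [[1.0, 0.011, -0.001], [0.011, -1.0, 0.001], [-0.001, -0.001, -1.0]]
wrist_force: [-0.7, 0.6, -0.3]
grip_width: 0.0852
finger_force: 0.0
```

```bash
python3 st.py; python3 - <<'E'
from h import *
np.set_printoptions(precision=4,suppress=True)
for n in ["scene","top"]:
    im,d=vision.grab_frame(n); P=cloud(n,d)
    cv2.imwrite(f"pics/{n}9.png",im[...,::-1])
    near=(np.hypot(P[...,0]-.473,P[...,1]-.011)<.09)
    for nm,lo,hi in [("stand",.070,.0835),("guard",.084,.094),("handle",.138,.16)]:
        q=P[near&(P[...,2]>lo)&(P[...,2]<hi)]
        if len(q)>5: print(n,nm,len(q),q[:,2].mean(),q[:,2].max(),cv2.minAreaRect((q[:,:2]*1000).astype(np.float32)))
E
```

```text
17.15 [ 0.4144 -0.1908  0.2568] 0.6526934412107319 [-0.5952 -0.3821  1.9556  0.0004  1.5699  0.9643] [-0.7454  0.628  -0.3281] [ 0.0053 -0.0396 -0.0395] [-0.0013  0.0014 -1.    ]
scene stand 1022 0.0776590425727409 0.08328677154471442 ((473.1912536621094, 7.829933166503906), (113.41417694091797, 81.61257934570312), 2.4459428787231445)
scene guard 149 0.0868147406956517 0.09391435027690842 ((481.10601806640625, 0.2200908660888672), (50.00199890136719, 36.041221618652344), 44.41286849975586)
scene handle 255 0.14627643784483008 0.1519444909060621 ((473.8508605957031, 7.6480512619018555), (44.45903015136719, 28.645462036132812), 0.0853152796626091)
top stand 1493 0.07818376424243019 0.08347406401701463 ((472.5317077636719, 9.924785614013672), (109.95259857177734, 79.98920440673828), 2.5171167850494385)
top guard 162 0.0868701153623952 0.09212227172642384 ((475.9081726074219, 13.505752563476562), (76.00028991699219, 56.37839126586914), 12.785677909851074)
top handle 303 0.14762530764228501 0.15393123899802474 ((471.982177734375, 10.169925689697266), (42.09001922607422, 25.777658462524414), 0.9889864921569824)
```

View pics/scene9.png

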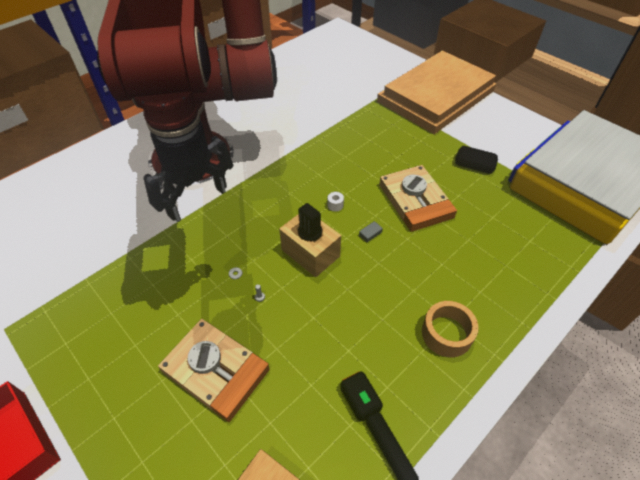

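The driver hangs upright in the stand (310, 225). The loose joint's gap is closed (235, 370), the tight joint is untouched (415, 190), and the robot is clear of everything.

```bash
python3 -c "
from rig import manip
print(manip.hand_in())"
```

```text
the job is handed in; nothing more can be done
None
```

The loose cam is turned clockwise to its stop with the batten drawn up to the panel, the tight lock was left alone, the screwdriver hangs upright in its stand again, and the job is handed in at about 17 s.

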